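# Close up the tool chest

### The arm

A 6-joint arm with a two-finger parallel gripper is mounted at the origin on the work surface. World frame = base frame: x ahead of the robot, y to its left, z up, the work surface at z = 0. Lengths are in m, angles in rad, forces in N, time in s.
With the tool pointing down it reaches from about 0.3 to 0.85 m from the base axis. Payload 4.2 kg.
Tool frame: the origin (TCP) lies between the finger pads; the fingertips stand 17 mm ahead of it and the grasp point (between the pads) lies 2 mm behind it; z points along the fingers, y is the line along which they close (so a half turn about z gives the same grasp; the last joint's range is limited). The gripper opens to 91 mm and grips with 3 to 60 N. Pads are 32 mm wide; open, the fingers measure 118 mm over their backs; the gripper's body (76 mm by 178 mm) begins 60 mm behind the grasp point.
Start: joints at [-1.223, 0.32, 1.565, -0, 1.257, -0.02], TCP at [0.207, -0.537, 0.231] pointing down, gripper open.
Joint ranges: [-3.11, 3.11], [-0.84, 2.01], [0.21, 2.61], [-1.34, 4.49], [0.05, 2.63], [-2.56, 2.56]. Speed limits (rad/s): [2.57, 2.57, 3.14, 3.14, 3.14, 3.14].

### API

Orientations are given as a unit quaternion [x, y, z, w].
In Python, from workcell import ctrl, cams, job, outline_of gives the robot as it stands.
- The arm moves only by the shell command python3 -m handwheel 'ROWS' [FORCE]. ROWS is JSON, one flat list of numbers, 7 for each row, row after row: the turn, a rotation vector about the tool's x, y, z as a fraction of full scale, then the shift along the tool's x, y, z as a fraction of full scale, then the gripper's target within -1 to 1 (shut at 1, half-way at 0, fully open at -1). A call has 1 to 10 rows; each row shifts and turns the commanded pose from where the row before left it, along the tool's axes as they then stand; what a row does not reach is not made up. Full scale, the value 1, is 30 mm for a shift and pi rad for a turn. A row lasts 1/10 s, in which the tool goes at most 50 mm and 8.59 degrees, less where a joint would pass 70% of its speed; a pose out of reach is approached as far as the arm can. A call with a number of a shift or a turn outside -1 to 1 is refused whole. A call with a gripper value outside its range is refused whole. The fingers move at their own pace and stop on an object; FORCE is the grip in N (left out, the last holds). Time passes only in rows, so rows that do not move let the fingers close. It gives the time, the measured TCP pose, the force, the opening and the grip force at its end, in the units of the state.
- ctrl.get_state(): the state, without advancing time (a new reading comes with each control period).
- cams.capture(name): name is "scene" or "top"; returns a dict with "image" (384x512x3 uint8, red, green, blue), "z_map" (384x512 float32, m along the optical axis (not along the pixel's ray), 0 where there is no reading), "intrinsics" (3x3 intrinsics, pixels), "R" (3x3) and "t" (3): a world point X has camera coordinates R X + t. Camera axes: x right, y down, z forward; pixel columns grow to the right and rows downward; lengths in m; the calibration is good to about 2 mm. A picture is of the moment at which its call begins.
- job.sign_off(): hands the job in; it is judged then, once.
Trained networks look in a picture, given as the dict that the camera call returned (one of the last four; its "shot" number tells which), for a name from the list of things; names that differ only in an ending like _2 or _b are one class to them, and where a whole thing is asked for, a point or a joint stands for the part that bears it (a point fixed in the world has none). Each returns a list of dicts, best first, with "confidence" (0 to 1); they miss things now and then, are a little off and sometimes report something else, mostly with a low value. They report only what shows in the picture. A call takes as long as a camera call.
- outline_of(picture, query): "mask" (384x512 bool, what is visible of it) and "point" ([column, row] in pixels, amid what is visible of it).
The state is a dict: "clock": time; "joint_positions": joint angles; "joint_vel": joint speeds; "effort": joint torques, N m; "eef_pos": TCP position; "ee_rot": TCP orientation; "contact_force": force on the tool from outside, world axes, zero at the start; "ft_torque": the same for the moment, N m; "grip_width": finger opening in m; "gripper_force": force on a finger pad.
Only numpy, scipy, OpenCV 4.12 (cv2) and the standard library are available. Lean on these libraries where they do the work, as an engineer would, in place of code of your own. Each camera call takes 0.05 s, during which the arm holds its last target. There are 200 camera calls.

### The job

Close up the red tool chest with your fingertips, without gripping or lifting anything: push both open drawers fully home first, and only then push the raised lid down until it lies shut on the chest. Leave the sockets in the drawers and the nuts in the tray, and do not disturb the other things on the bench.

Things in the scene. Friction and masses are not known exactly. Their poses are not given: they have to be found in the camera images.
- chest: small red steel tool chest, fixed to the bench: 170 mm deep (its x), 360 mm wide (its y), 115 mm high without the lid. Origin at the centre of its underside, on the bench; its x points from the front (drawer side) to the back, its y to the left as seen from the front, z up. Under the lid it has an open tray on top; beneath the tray two drawers side by side. It does not move
- drawer_left (a joint): how far the left (+y) drawer stands out of the chest, m: 0 = fully home against its stop, up to 0.08. It slides along the chest's x, with about 2 N of friction, and stays where it is left
- drawer_right (a joint): the same for the right (-y) drawer
- drawer_left_lip (a point): middle of the front edge of the aluminium lip along the top of the left drawer's front: the lip is 160 mm long, 10 mm high (61 to 71 mm above the bench) and stands 12 mm proud of the drawer's front panel, which reaches from 14 to 73 mm above the bench, is 174 mm wide and 6 mm thick. The point moves with the drawer; with the drawer home it lies at chest x = -103, y = +88.5, z = 66 mm. Pushing it along the chest's +x closes the drawer
- drawer_right_lip (a point): the same for the right drawer (home: chest x = -103, y = -88.5, z = 66 mm)
- lid (a joint): angle of the chest's lid, rad: 0 = shut, lying flat on the chest; grows as it opens, pi/2 = upright, stop at 1.7. A stiff hinge: it stays at any angle; pushing it shut near its free edge takes about 1 to 4 N
- lid_hinge (a point): middle of the lid's hinge line, along the chest's back top edge (chest x = +85, y = 0, z = 115 mm); the hinge line runs along the chest's y
- lid_edge (a point): middle of the lid's free edge, on its outer face. The lid is a shallow shell 174 mm deep, 364 mm wide, 16 mm thick; this point is 172 mm from the hinge along the lid and 16 mm out on the outer face (the face that is on top when shut). Shut, it lies 131 mm above the bench, just over the chest's front
- socket_left_mid (a point): steel socket (ring 26 mm across, 30 mm tall) standing loose in the left drawer, just behind its front; point about half-way up
- socket_right_mid (a point): steel socket (ring 22 mm across, 26 mm tall) standing loose in the right drawer; point about half-way up
- nut0: wheel nut, 21 mm across, 20 mm high, lying in the tray under the lid; origin at the centre of its underside
- nut1: a second such nut in the tray
- spray_can: aluminium spray can, 66 mm across, 190 mm tall, upright; origin at the centre of its underside. Bystander
- mug: white mug, 82 mm across, 92 mm tall; origin at the centre of its underside. Bystander
- tape: roll of tape lying flat, 104 mm across, 24 mm high; origin at the centre of its underside. Bystander
- wrench: steel wrench lying flat along the front of the chest, about 180 mm long, 40 mm wide and 8 mm high; origin under its middle. Bystander
- screwdriver: screwdriver lying on the bench, 200 mm long, 26 mm high; origin under its middle. Bystander
- sanding_block: dark rubber sanding block, 120 x 65 x 35 mm; origin at the centre of its underside. Bystander

How it is judged:
On the way:
1. both drawers are fully home while the lid is still up (value of joint each of drawer_left, drawer_right below 0.004 m and value of joint lid above 0.4 rad), for 0.2 s.
At the end, for the whole second after the job is handed in: Both drawers within 4 mm of fully home, the lid within 0.04 rad of shut, each socket still in its drawer and each nut still in the tray, and every other thing on the bench within 30 mm of where it stood (value of joint each of drawer_left, drawer_right below 0.004 m and value of joint lid below 0.04 rad and x of socket_left_mid in the frame of chest between -0.085 and 0.06 m and height (world z) of socket_left_mid between 0.02 and 0.07 m and x of socket_right_mid in the frame of chest between -0.085 and 0.06 m and height (world z) of socket_right_mid between 0.02 and 0.07 m and height (world z) of nut0 between 0.07 and 0.115 m and x of nut0 in the frame of chest between -0.085 and 0.085 m and height (world z) of nut1 between 0.07 and 0.115 m and x of nut1 in the frame of chest between -0.085 and 0.085 m and distance of each of spray_can, mug, tape, wrench, screwdriver, sanding_block from where it was at the start of the episode below 0.03 m); the robot touches nothing.
It fails at once if the lid is closed before both drawers are home (value of joint lid below 0.3 rad and value of joint any of drawer_left, drawer_right above 0.012 m).
It fails at once if a socket is lifted out of its drawer (height (world z) of any of socket_left_mid, socket_right_mid above 0.075 m).
It fails at once if a nut is lifted out of the tray (height (world z) of any of nut0, nut1 above 0.118 m).
It fails at once if a thing on the bench is knocked aside or lifted (30 mm) (distance of any of spray_can, mug, tape, wrench, screwdriver, sanding_block from where it was at the start of the episode above 0.03 m).
It also fails if it takes over 59 s, if anything falls off the work surface, if the arm or the gripper's body presses on something with over 40 N, if the wrist force passes 120 N, or if a joint passes its speed limit or range.

## Working session

There is one attempt and no reset: what is moved stays moved. The work goes in short steps, Python scripts to look and compute and a shell command to move; the robot and the scene stay as the last step left them, time stands still between calls to the robot, and variables do not carry over. Pictures are saved under pics/ and viewed, at most 10 in all, crops included, and the job is handed in when it is done.

```bash
mkdir -p pics
cat > h.py <<'E'
import numpy as np,cv2
from workcell import ctrl,cams,job,outline_of
def pts(p,mask):
    v,u=np.nonzero(mask&(p["z_map"]>0)); z=p["z_map"][v,u]; K=p["intrinsics"]
    c=np.stack([(u-K[0,2])/K[0,0]*z,(v-K[1,2])/K[1,1]*z,z],1)
    return (c-p["t"])@p["R"]
def proj(p,X):
    c=p["R"]@np.array(X)+p["t"]; q=p["intrinsics"]@c; return q[:2]/q[2]
def save(p,n): cv2.imwrite("pics/"+n,p["image"][:,:,::-1])
E
python3 - <<'E'
from h import *
np.set_printoptions(precision=3,suppress=True)
a=[]
for n in("scene","top"):
    p=cams.capture(n); a.append(p["image"])
    for q in["chest","drawer_left_lip","drawer_right_lip","lid_edge","spray_can","mug","tape","wrench","screwdriver","sanding_block"]:
        r=outline_of(p,q)
        for d in r[:1]:
            P=pts(p,d["mask"])
            if len(P)>5: print(n,q,round(d["confidence"],2),d["point"],np.percentile(P,[2,50,98],axis=0).round(3).tolist())
    save(p,n+"0.png")
print(ctrl.get_state())
E
```

```text
scene chest 0.75 [278.6, 204.2] [[0.467, -0.133, 0.017], [0.595, 0.024, 0.08], [0.706, 0.228, 0.282]]
scene drawer_left_lip 0.81 [239.6, 173.6] [[0.449, 0.039, 0.014], [0.477, 0.116, 0.044], [0.51, 0.198, 0.077]]
scene drawer_right_lip 0.98 [233.2, 240.7] [[0.464, -0.135, 0.016], [0.499, -0.056, 0.021], [0.538, 0.023, 0.075]]
scene lid_edge 0.71 [308.1, 189.0] [[0.602, -0.114, 0.129], [0.657, 0.043, 0.252], [0.717, 0.234, 0.284]]
scene spray_can 0.64 [273.1, 99.1] [[0.509, 0.273, 0.019], [0.541, 0.284, 0.154], [0.571, 0.33, 0.193]]
scene mug 0.58 [256.7, 323.1] [[0.567, -0.288, 0.002], [0.602, -0.248, 0.007], [0.64, -0.193, 0.094]]
scene wrench 0.63 [239.9, 171.2] [[0.452, 0.039, 0.016], [0.478, 0.116, 0.036], [0.507, 0.197, 0.076]]
scene screwdriver 0.7 [233.5, 236.8] [[0.463, -0.136, 0.016], [0.499, -0.057, 0.021], [0.539, 0.023, 0.075]]
scene sanding_block 0.94 [302.0, 318.6] [[0.671, -0.269, -0.0], [0.705, -0.214, 0.035], [0.741, -0.155, 0.039]]
top chest 0.81 [252.1, 174.0] [[0.464, -0.128, 0.015], [0.588, 0.045, 0.079], [0.692, 0.232, 0.281]]
top drawer_left_lip 0.91 [222.7, 21
[... 680 characters left out ...]
.112, 0.012]]
top screwdriver 0.59 [174.2, 244.4] [[0.371, 0.223, -0.0], [0.397, 0.276, 0.022], [0.439, 0.395, 0.028]]
top sanding_block 0.67 [336.5, 142.2] [[0.668, -0.268, 0.008], [0.7, -0.207, 0.034], [0.737, -0.152, 0.039]]
{'clock': 1.1, 'joint_positions': array([-1.223,  0.32 ,  1.564, -0.   ,  1.257, -0.02 ]), 'joint_vel': array([ 0.   ,  0.   ,  0.001, -0.001, -0.   , -0.001]), 'effort': array([  0.   , -41.237, -23.223,   0.073,   0.038,  -0.   ]), 'eef_pos': array([ 0.207, -0.537,  0.231]), 'ee_rot': array([0.983, 0.183, 0.   , 0.   ]), 'contact_force': array([-0.912,  0.304, -0.921]), 'ft_torque': array([0.064, 0.046, 0.05 ]), 'gripper_force': 0.0, 'grip_width': 0.091021300155894}
```

View pics/scene0.png

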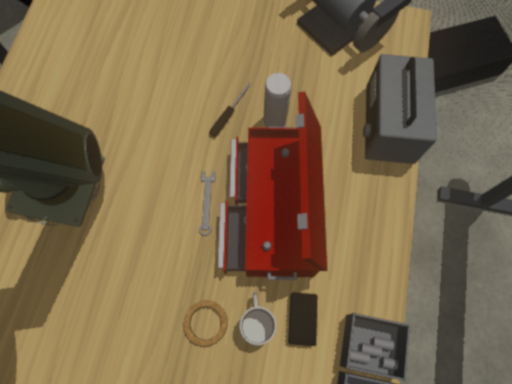

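View pics/top0.png

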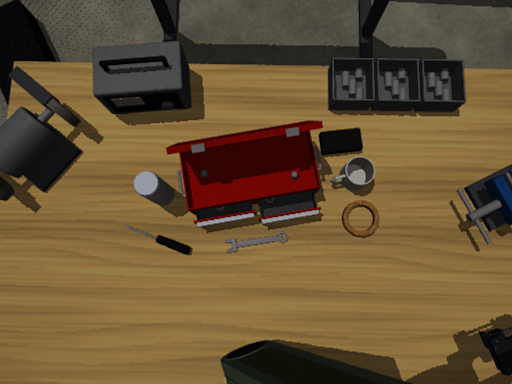

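The scene view shows the red chest with both drawers out towards the robot: left lip at about (234,170), right lip at about (222,238). The raised lid is at about (310,185). In the top view, the wrench lies in front of the drawers at (255,241), with the can at (150,185) and the mug at (357,172).

Run:
```python
from h import *
np.set_printoptions(precision=4,suppress=True)
for n in("top","scene"):
    p=cams.capture(n); ang=[]
    for q in["drawer_left_lip","drawer_right_lip"]:
        P=pts(p,outline_of(p,q)[0]["mask"]); L=P[(P[:,2]>.063)&(P[:,2]<.085)]
        # front envelope: per y bin min x
        b=np.round(L[:,1]/.008); F=np.array([L[b==k][np.argmin(L[b==k][:,0])] for k in np.unique(b)])
        k=np.polyfit(F[2:-2,1],F[2:-2,0],1); yr=np.percentile(L[:,1],[1,99])
        print(n,q,"slope",k,"y",yr,"midfront",np.polyval(k,yr.mean()),yr.mean(),"z",np.median(L[:,2]))
    P=pts(p,outline_of(p,"lid_edge")[0]["mask"]); 
    T=P[P[:,2]>.265]; b=np.round(T[:,1]/.01)
    lo=np.array([[np.mean(T[b==k][:,1]),*np.percentile(T[b==k][:,0],[3,97]),T[b==k][:,2].max()] for k in np.unique(b) if (b==k).sum()>3])
    print("lid top",lo[::4]); print(np.polyfit(lo[2:-2,0],lo[2:-2,1],1),np.polyfit(lo[2:-2,0],lo[2:-2,2],1),T[:,1].min(),T[:,1].max())
    c=pts(p,outline_of(p,"chest")[0]["mask"]); R=c[(c[:,2]>.105)&(c[:,2]<.122)]
    r=cv2.minAreaRect((R[:,:2]*1000).astype(np.float32)); print("rim",r,len(R))
    for z in(.12,.16,.2,.24,.275):
        S=P[abs(P[:,2]-z)<.006]; 
        if len(S)>9: print(z,np.polyfit(S[:,1],S[:,0],1),len(S))
```

```text
top drawer_left_lip slope [-0.1978  0.4796] y [0.0389 0.1971] midfront 0.4562396076228148 0.11801389282514652 z 0.0711865474755845
top drawer_right_lip slope [-0.1906  0.4566] y [-0.1391  0.0222] midfront 0.46776234555609547 -0.0584467928986872 z 0.07109779100492514
lid top [[-0.1162  0.6588  0.6707  0.2813]
 [-0.0798  0.6517  0.6697  0.2839]
 [-0.0399  0.6385  0.6603  0.2846]
 [ 0.0002  0.6357  0.6517  0.2829]
 [ 0.0404  0.6299  0.6447  0.2827]
 [ 0.0804  0.6195  0.6359  0.283 ]
 [ 0.1204  0.6138  0.6282  0.2842]
 [ 0.1601  0.5977  0.6202  0.2857]
 [ 0.2001  0.5979  0.6127  0.2855]
 [ 0.2368  0.5917  0.6046  0.283 ]]
[-0.1987  0.6354] [-0.1969  0.6522] -0.11782589766459552 0.2401775314156676
rim ((606.3444213867188, 55.216949462890625), (186.2693634033203, 360.208251953125), 11.129744529724121) 510
0.16 [-0.1948  0.6967] 31
0.2 [-0.1935  0.6818] 29
0.24 [-0.1926  0.6666] 35
0.275 [-0.1961  0.6426] 929Traceback (most recent call last):
  File "<stdin>", line 6, in <module>
IndexError: list index out of range
```

```bash
python3 -m handwheel '[0,0,0.0278,0,0,0,1, 0,0,0.0278,0,0,0,1, 0,0,0,0.7,-1,0,1, 0,0,0,0.7,-1,0,1, 0,0,0,0.7,-1,0,1, 0,0,0,0.7,-1,0,1, 0,0,0,0.7,-1,0,1, 0,0,0,0.7,-1,0,1, 0,0,0,0.7,-1,0,1, 0,0,0,0.7,-1,0,1]' 10
cat >> h.py <<'E'
A=np.array([[.9813,.1925],[-.1925,.9813]])
def st():
    s=ctrl.get_state(); c=A@s["eef_pos"][:2]; f=A@s["contact_force"][:2]
    print("t",round(s["clock"],2),"chest-axes xy",c.round(4),"z",s["eef_pos"][2].round(4),"rot",s["ee_rot"].round(3),"F",f.round(1),s["contact_force"][2].round(1),"w",round(s["grip_width"],3))
E
python3 -c "from h import *;st()"
```

```text
clock: 2.45
eef_pos: [0.326, -0.2674, 0.2312]
ee_rot: [0.995, 0.096, 0.0, 0.0]
contact_force: [-0.2, 0.2, -0.6]
grip_width: 0.0142
gripper_force: 0.0
t 2.45 chest-axes xy [ 0.2684 -0.3252] z 0.2312 rot [0.995 0.096 0.    0.   ] F [-0.1  0.3] -0.6 w 0.014
```

```bash
python3 -m handwheel '[0,0,0,0.73,-0.985,0,1, 0,0,0,0.73,-0.985,0,1, 0,0,0,0.73,-0.985,0,1, 0,0,0,0.73,-0.985,0,1, 0,0,0,0.73,-0.985,0,1, 0,0,0,0.73,-0.985,0,1, 0,0,0,0,0,1,1, 0,0,0,0,0,1,1, 0,0,0,0,0,1,1, 0,0,0,0,0,1,1]'; python3 -m handwheel '[0,0,0,0,0,0.8,1, 0,0,0,0,0,0.67,1, 0,0,0,0,0,0,1]'; python3 -c "from h import *;st()"
```

```text
clock: 3.45
eef_pos: [0.4207, -0.0694, 0.1101]
ee_rot: [0.995, 0.097, 0.001, 0.0]
contact_force: [0.5, 0.2, 0.4]
grip_width: 0.0002
gripper_force: 0.0
clock: 3.75
eef_pos: [0.4186, -0.0692, 0.0649]
ee_rot: [0.995, 0.096, -0.003, -0.001]
contact_force: [-0.6, -0.6, -0.2]
grip_width: 0.0007
gripper_force: 0.0
t 3.75 chest-axes xy [ 0.3975 -0.1485] z 0.0649 rot [ 0.995  0.096 -0.003 -0.001] F [-0.7 -0.4] -0.2 w 0.001
```

```bash
python3 -m handwheel '[0,0,0,0.5,0,0,1, 0,0,0,0.5,0,0,1, 0,0,0,0.3,0,0,1, 0,0,0,0.3,0,0,1, 0,0,0,0.3,0,0,1, 0,0,0,0.3,0,0,1, 0,0,0,0,0,0,1]'; python3 -c "from h import *;st()"
```

```text
clock: 4.45
eef_pos: [0.4873, -0.0567, 0.0671]
ee_rot: [0.995, 0.096, 0.001, 0.0]
contact_force: [0.7, -0.7, -0.6]
grip_width: 0.0006
gripper_force: 0.0
t 4.45 chest-axes xy [ 0.4673 -0.1494] z 0.0671 rot [0.995 0.096 0.001 0.   ] F [ 0.6 -0.8] -0.6 w 0.001
```

```bash
python3 -m handwheel '[0,0,0,0.2,0,0,1, 0,0,0,0.2,0,0,1, 0,0,0,0,0,0,1]'; python3 -c "from h import *;st()"
```

```text
clock: 4.75
eef_pos: [0.4979, -0.0544, 0.0668]
ee_rot: [0.995, 0.096, 0.001, -0.0]
contact_force: [0.2, -0.2, -0.2]
grip_width: 0.0004
gripper_force: 0.0
t 4.75 chest-axes xy [ 0.4781 -0.1493] z 0.0668 rot [ 0.995  0.096  0.001 -0.   ] F [ 0.2 -0.2] -0.2 w 0.0
```

```bash
python3 -m handwheel '[0,0,0,0.13,0,0,1, 0,0,0,0.07,0,0,1]'; python3 -m handwheel '[0,0,0,0.07,0,0,1, 0,0,0,0,0,0,1]';python3 - <<'E'
from h import *
st(); p=cams.capture("top")
P=pts(p,outline_of(p,"drawer_right_lip")[0]["mask"]); L=P[(P[:,2]>.063)&(P[:,2]<.085)]
print(np.percentile((L[:,:2]@A.T)[:,0],[1,3,5,50]))
cv2.imwrite("pics/a.png",cv2.resize(p["image"][130:260,150:350,::-1],(800,520)))
E
```

```text
clock: 4.95
eef_pos: [0.4981, -0.0542, 0.0665]
ee_rot: [0.995, 0.097, -0.006, 0.0]
contact_force: [-16.0, -7.1, 13.0]
grip_width: 0.0004
gripper_force: 8.2
clock: 5.15
eef_pos: [0.4982, -0.0542, 0.0666]
ee_rot: [0.995, 0.097, -0.008, 0.0]
contact_force: [-15.7, -6.3, 13.2]
grip_width: 0.0005
gripper_force: 8.8
t 5.15 chest-axes xy [ 0.4784 -0.149 ] z 0.0666 rot [ 0.995  0.097 -0.008  0.   ] F [-16.7  -3.2] 13.2 w 0.001Traceback (most recent call last):
  File "<stdin>", line 3, in <module>
IndexError: list index out of range
```

```bash
python3 -m handwheel '[0,0,0,-0.5,0,0,1, 0,0,0,-0.8,0,0,1, 0,0,0,-0.8,0,0,1, 0,0,0,0,-1,0,1, 0,0,0,0,-1,0,1, 0,0,0,0,-1,0,1, 0,0,0,0,-1,0,1, 0,0,0,0,-1,0,1, 0,0,0,0,-0.9,0,1]';python3 - <<'E'
from h import *
st()
for n in("top","scene"):
    p=cams.capture(n)
    for q in("drawer_right_lip","drawer_left_lip"):
        r=outline_of(p,q)
        if r:
            P=pts(p,r[0]["mask"]); L=P[(P[:,2]>.063)&(P[:,2]<.085)]
            if len(L): print(n,q,np.percentile((L[:,:2]@A.T)[:,0],[1,3,5,50]))
    cv2.imwrite(f"pics/a{n}.png",cv2.resize(p["image"][100:290,140:380,::-1],(720,570)))
E
```

```text
clock: 6.15
eef_pos: [0.4095, 0.1101, 0.0671]
ee_rot: [0.995, 0.096, 0.001, -0.0]
contact_force: [-0.6, 0.2, 0.5]
grip_width: 0.0004
gripper_force: 0.0
t 6.15 chest-axes xy [0.4231 0.0292] z 0.0671 rot [ 0.995  0.096  0.001 -0.   ] F [-0.6  0.3] 0.5 w 0.0
top drawer_right_lip [0.6744     0.67476882 0.67513764 0.67958994]
top drawer_left_lip [0.47110614 0.47172858 0.47188818 0.47989066]
scene drawer_right_lip [0.49649296 0.49698258 0.49753245 0.50521969]
scene drawer_left_lip [0.47129169 0.47166596 0.47205865 0.48096067]
```

View pics/atop.png

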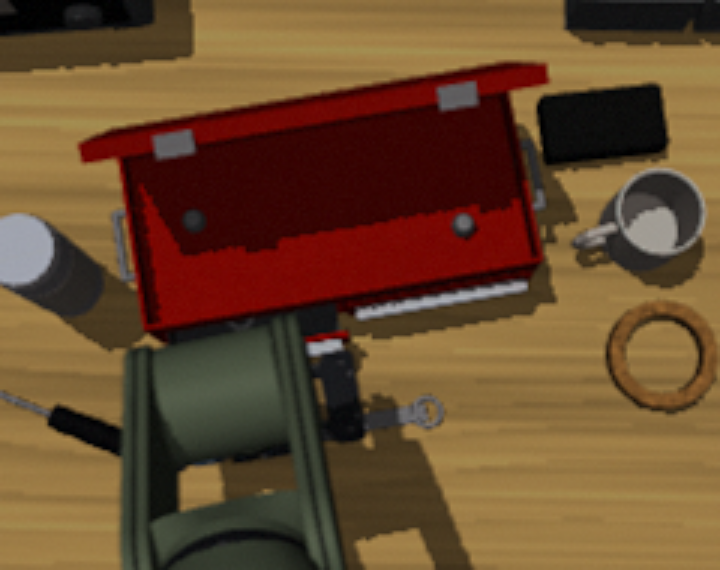

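View pics/ascene.png

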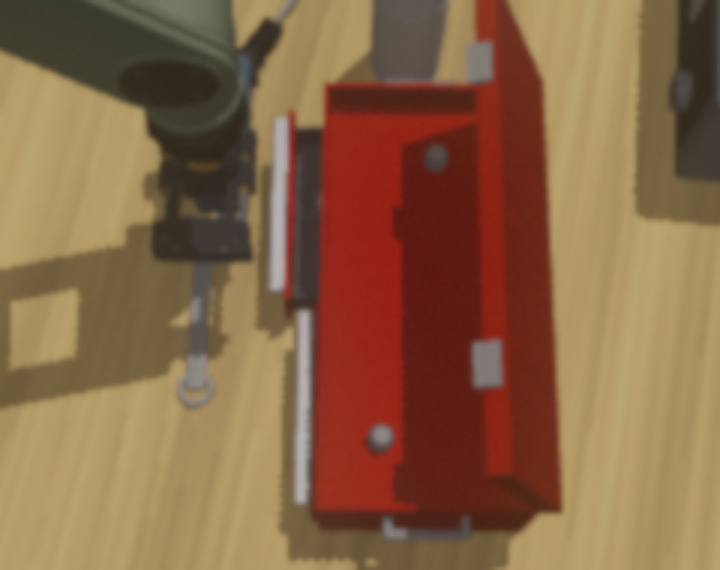

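The right drawer is home: its lip sits against the chest at (300,400) in the scene crop. The left drawer is still out, with its lip at (280,200), and the arm is lined up in front of it.

```bash
python3 -m handwheel '[0,0,0,0.4,0,0,1, 0,0,0,0.4,0,0,1, 0,0,0,0.3,0,0,1, 0,0,0,0.3,0,0,1, 0,0,0,0.3,0,0,1, 0,0,0,0.15,0,0,1, 0,0,0,0.13,0,0,1, 0,0,0,0.07,0,0,1, 0,0,0,0,0,0,1]'; python3 -c "from h import *;st()"
```

```text
clock: 7.35
eef_pos: [0.4642, 0.1192, 0.0662]
ee_rot: [0.995, 0.096, -0.006, 0.001]
contact_force: [-12.2, -3.8, 8.8]
grip_width: 0.0006
gripper_force: 6.5
t 7.35 chest-axes xy [0.4785 0.0276] z 0.0662 rot [ 0.995  0.096 -0.006  0.001] F [-12.7  -1.3] 8.8 w 0.001
```

```bash
python3 -m handwheel '[0,0,0,-0.6,0,0,1, 0,0,0,-0.9,0,0,1, 0,0,0,0,0,-1,1, 0,0,0,0,0,-1,1, 0,0,0,0,0,-1,1, 0,0,0,0,0,-1,1, 0,0,0,0,0,-1,1, 0,0,0,0,0,-1,1, 0,0,0,0,0,-1,1, 0,0,0,0,0,-1,1]';python3 -m handwheel '[0,0,0,-1,0.5,-1,1, 0,0,0,-1,0.5,0,1, 0,0,0,-1,0.5,0,1,0,0,0,0,0.5,0,1, 0,0,0,0,0.5,0,1, 0,0,0,0,0.5,0,1]'
python3 - <<'E'
from h import *
st()
for n in("top","scene"):
    p=cams.capture(n)
    for q in("drawer_right_lip","drawer_left_lip"):
        r=outline_of(p,q)
        if r:
            P=pts(p,r[0]["mask"]); L=P[(P[:,2]>.063)&(P[:,2]<.085)]
            if len(L): print(n,q,np.percentile((L[:,:2]@A.T)[:,0],[1,3,5,50]))
    Q=pts(p,p["z_map"]>0); c=Q[:,:2]@A.T; m=(c[:,0]>.64)&(c[:,0]<.85)&(abs(c[:,1]+.06)<.14)&(Q[:,2]>.02)
    for x in np.arange(.64,.85,.02):
        k=m&(abs(c[:,0]-x)<.01)
        if k.any(): print(round(x,2),k.sum(),Q[k,2].max().round(3))
    cv2.imwrite(f"pics/b{n}.png",cv2.resize(p["image"][60:290,120:400,::-1],(720,590)))
E
```

```text
clock: 8.35
eef_pos: [0.4259, 0.1121, 0.3084]
ee_rot: [0.995, 0.097, 0.001, -0.0]
contact_force: [0.9, 0.7, 0.8]
grip_width: 0.0003
gripper_force: 0.0
clock: 8.95
eef_pos: [0.3548, 0.0058, 0.3374]
ee_rot: [0.995, 0.097, 0.001, -0.0]
contact_force: [-0.2, 0.8, -0.4]
grip_width: 0.0007
gripper_force: 0.0
t 8.95 chest-axes xy [ 0.3493 -0.0626] z 0.3374 rot [ 0.995  0.097  0.001 -0.   ] F [-0.1  0.9] -0.4 w 0.001
top drawer_right_lip [0.49541996 0.49569196 0.49611594 0.50420088]
top drawer_left_lip [0.49531117 0.49559239 0.49592841 0.50424373]
0.64 412 0.278
0.66 803 0.254
0.68 505 0.198
0.7 33 0.141
0.84 87 0.16
scene drawer_right_lip [0.49656012 0.49707544 0.49760386 0.50517537]
0.64 664 0.283
0.66 667 0.257
0.68 567 0.202
0.7 248 0.149
0.84 201 0.161
```

View pics/bscene.png

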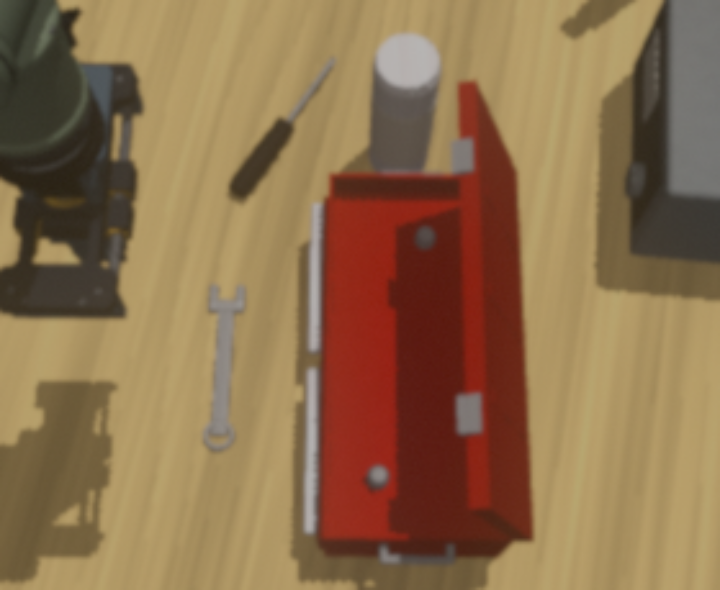

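Both lips line up at the same depth (x' about 0.496) at (315,280) and (312,450), so both drawers are home. The lid is still up at (490,310), and the space behind it is clear.

```bash
python3 -m handwheel '[0,0,0,0.96,0,0,1,0,0,0,0.96,0,0,1,0,0,0,0.96,0,0,1,0,0,0,0.96,0,0,1,0,0,0,0.96,0,0,1,0,0,0,0.96,0,0,1,0,0,0,0.96,0,0,1,0,0,0,0.96,0,0,1,0,0,0,0.96,0,0,1,0,0,0,0.96,0,0,1]';python3 -m handwheel '[0,0,0,0.96,0,0,1,0,0,0,0.96,0,0,1,0,0,0,0.96,0,0,1,0,0,0,0,0,0,1]'; python3 -c "from h import *;st()"
```

```text
clock: 10.25
eef_pos: [0.6381, 0.0629, 0.3365]
ee_rot: [0.995, 0.097, -0.0, -0.0]
contact_force: [0.0, -0.4, -0.4]
grip_width: 0.0002
gripper_force: 0.0
clock: 10.65
eef_pos: [0.7244, 0.0799, 0.3337]
ee_rot: [0.995, 0.097, -0.001, -0.0]
contact_force: [0.0, -0.4, -0.2]
grip_width: 0.0007
gripper_force: 0.0
t 10.65 chest-axes xy [ 0.7262 -0.061 ] z 0.3337 rot [ 0.995  0.097 -0.001 -0.   ] F [-0.  -0.4] -0.2 w 0.001
```

```bash
python3 -m handwheel '[0,0,0,0,0,0.9,1,0,0,0,0,0,0.9,1,0,0,0,0,0,0.7,1,0,0,0,-0.7,0,0,1,0,0,0,-0.6,0,0,1,0,0,0,-0.5,0,0,1,0,0,0,-0.47,0,0.17,1,0,0,0,-0.47,0,0.17,1,0,0,0,-0.37,0,0.23,1,0,0,0,-0.37,0,0.23,1]'
python3 - <<'E'
from h import *
st()
p=cams.capture("scene"); save(p,"c.png")
E
```

```text
clock: 11.65
eef_pos: [0.6191, 0.0589, 0.2388]
ee_rot: [0.995, 0.097, 0.002, -0.0]
contact_force: [2.6, 0.6, 0.6]
grip_width: 0.0004
gripper_force: 1.1
t 11.65 chest-axes xy [ 0.6188 -0.0614] z 0.2388 rot [ 0.995  0.097  0.002 -0.   ] F [2.7 0.1] 0.6 w 0.0
```

View pics/c.png

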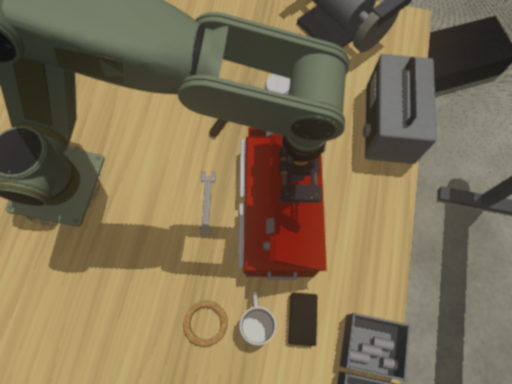

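The lid is tipping forward under the fingertips, with its edge near (270,225), and nothing else has moved. I'll keep following its arc.

```bash
python3 -m handwheel '[0,0,0,-0.32,0,0.32,1,0,0,0,-0.32,0,0.32,1,0,0,0,-0.25,0,0.37,1,0,0,0,-0.25,0,0.37,1,0,0,0,-0.17,0,0.4,1,0,0,0,-0.17,0,0.4,1,0,0,0,-0.08,0,0.33,1,0,0,0,-0.07,0,0.33,1]'; python3 -c "from h import *;st()"
```

```text
clock: 12.5
eef_pos: [0.5709, 0.049, 0.1524]
ee_rot: [0.995, 0.097, -0.0, -0.0]
contact_force: [0.2, 0.9, 0.6]
grip_width: 0.0003
gripper_force: 0.7
t 12.5 chest-axes xy [ 0.5696 -0.0618] z 0.1524 rot [ 0.995  0.097 -0.    -0.   ] F [0.4 0.8] 0.6 w 0.0
```

```bash
python3 -m handwheel '[0,0,0,0,0,0.15,1,0,0,0,0,0,0.1,1,0,0,0,0,0,0,1]'; python3 -c "from h import *;st()"
```

```text
clock: 12.8
eef_pos: [0.5704, 0.0488, 0.1482]
ee_rot: [0.995, 0.096, -0.0, -0.0]
contact_force: [-8.4, -0.3, 19.0]
grip_width: 0.0004
gripper_force: 9.5
t 12.8 chest-axes xy [ 0.5691 -0.0619] z 0.1482 rot [ 0.995  0.096 -0.    -0.   ] F [-8.3  1.3] 19.0 w 0.0
```

Tip at z = 131 mm with 19 N on it: the lid is down. I'll lift off and check.

```bash
python3 -m handwheel '[0,0,0,0,0,-0.5,1,0,0,0,0,0,-1,1,0,0,0,0,0,-1,1,0,0,0,0,0,-1,1,0,0,0,0,0,-1,1,0,0,0,-1,0,-0.5,1,0,0,0,-1,0,0,1,0,0,0,-1,0,0,1,0,0,0,-1,0,0,1,0,0,0,-1,0,0,1]';python3 -m handwheel '[0,0,0,-1,0,0,1,0,0,0,-1,0,0,1,0,0,0,0,0,0,1,0,0,0,0,0,0,1]'
python3 - <<'E'
from h import *
st()
for n in("top","scene"):
    p=cams.capture(n)
    for q in("drawer_right_lip","drawer_left_lip"):
        r=outline_of(p,q)
        if r:
            P=pts(p,r[0]["mask"]); L=P[(P[:,2]>.063)&(P[:,2]<.085)]
            if len(L)>10: print(n,q,np.percentile((L[:,:2]@A.T)[:,0],[1,3,5,50]))
    r=outline_of(p,"lid_edge")
    if r:
        P=pts(p,r[0]["mask"]); c=P[:,:2]@A.T; k=P[:,2]>.115
        for x in(.53,.57,.61,.65): print(n,x,np.median(P[k&(abs(c[:,0]-x)<.01),2]))
    for q in["spray_can","mug","tape","wrench","screwdriver","sanding_block"]:
        r=outline_of(p,q)
        if r: print(q,np.percentile(pts(p,r[0]["mask"]),[2,50,98],axis=0).round(3).tolist())
save(p,"d.png")
E
```

```text
clock: 13.8
eef_pos: [0.4232, 0.0196, 0.2951]
ee_rot: [0.995, 0.097, 0.0, 0.0]
contact_force: [0.8, -0.8, 0.6]
grip_width: 0.0008
gripper_force: 0.0
clock: 14.2
eef_pos: [0.3656, 0.0083, 0.2956]
ee_rot: [0.995, 0.096, 0.001, 0.0]
contact_force: [-0.1, 0.2, -0.2]
grip_width: 0.0006
gripper_force: 0.0
t 14.2 chest-axes xy [ 0.3604 -0.0623] z 0.2956 rot [0.995 0.096 0.001 0.   ] F [-0.   0.2] -0.2 w 0.001
top drawer_right_lip [0.49522272 0.49567929 0.49587563 0.50410751]
top drawer_left_lip [0.49521536 0.49542398 0.4956931  0.5042187 ]
top 0.53 0.13064949411742188
top 0.57 0.13079093010270437
top 0.61 0.13073466970746123
top 0.65 0.1307287855022008
spray_can [[0.505, 0.274, 0.02], [0.53, 0.293, 0.183], [0.564, 0.332, 0.193]]
mug [[0.562, -0.288, 0.001], [0.606, -0.254, 0.041], [0.639, -0.185, 0.093]]
tape [[0.43, -0.315, 0.001], [0.475, -0.269, 0.023], [0.525, -0.216, 0.027]]
screwdriver [[0.371, 0.222, -0.0], [0.396, 0.277, 0.022], [0.442, 0.399, 0.028]]
scene drawer_right_lip [0.4970249  0.4973181  0.4976673  0.50324929]
scene drawer_left_lip [0.49669464 0.49679478 0.49699085 0.50307713]
scene 0.53 0.131436127972878
scene 0.57 0.13144783090313022
scene 0.61 0.13137099089288048
scene 0.65 0.13137193507576822
spray_can [[0.51, 0.273, 0.03], [0.542, 0.285, 0.16], [0.572, 0.332, 0.193]]
tape [[0.432, -0.315, 0.007], [0.477, -0.266, 0.024], [0.529, -0.22, 0.028]]
wrench [[0.379, -0.055, -0.001], [0.409, 0.039, 0.007], [0.433, 0.115, 0.011]]
screwdriver [[0.374, 0.221, 0.013], [0.395, 0.261, 0.024], [0.415, 0.309, 0.029]]
sanding_block [[0.672, -0.27, 0.025], [0.704, -0.215, 0.035], [0.737, -0.158, 0.039]]
```

View pics/d.png

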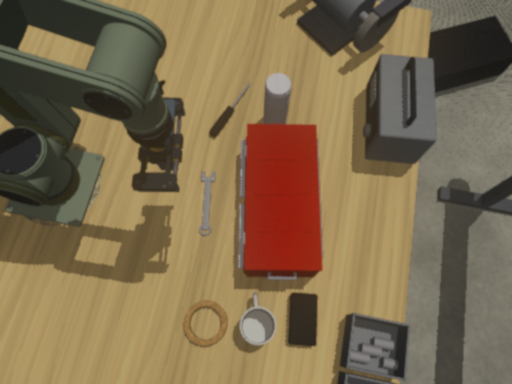

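The lid lies flat at 131 mm across the chest at (282,200), and both lips are home at x' about 0.496. The other things on the bench haven't moved, and the arm is clear.

```bash
python3 -c "from h import *;print(job.sign_off())"
```

```text
the job is handed in; nothing more can be done
None
```

The job is handed in: both drawers were pushed home first and then the lid was shut flat, with no bystanders moved and the arm clear; no verdict came back, and I couldn't see the sockets and nuts once the chest was closed.

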